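Seat and clamp the knife holder on a rotary microtome

TASK

Mount the empty knife holder on the microtome: take it from its wooden cradle and set its locating pin down on the steel base plate near the plate's front (tray) end, blade side towards the specimen head. Keep the pin tip on the plate and slide the holder towards the specimen head, without forcing it, until the pin drops into its hole and the foot lies flat. Then turn the black clamp lever clockwise to its stop so that its lug locks the foot down, leave everything released, and do not disturb the cup, the brush or the cassette rack.

Things in the scene. Friction and masses are not known exactly. Their poses are not given: they have to be found in the camera images.
- holder_grip (a point): Loose bare-metal knife holder (0.5-0.85 kg), level in a wooden cradle. Point: centre of its upper block, 55 mm above the sole. Block 36 mm along x, 90 mm along y, 32-76 mm above the sole: grip across x from above. +x = blade side (thin plates on top lean that way, to 96 mm above the sole); z up. A black lever sticks 18 mm out of the +y end. It starts turned up to 0.9 rad from its mounted yaw.
- pin_tip (a point): Lower end of the locating pin in the middle of the holder's sole, 69 mm straight below holder_grip: 14 mm diameter, 14 mm long, 2 mm chamfer. While the tip rides on the base plate the sole is 14 mm above it; dropped in, the sole lies flat on the plate. In the cradle the tip hangs 12 mm above the bench.
- foot_edge (a point): Middle of the blade-side edge of the holder's foot, 35 mm along the holder's +x from its middle, 6 mm above the sole. The foot is a flat plate 70 mm (x) by 90 mm (y), 12 mm thick, its underside the sole; between it and the upper block is a base 46 by 50 mm.
- seat (a point): Point on the microtome at the base plate's top face (52 mm above the bench), on its centre line; x points from the front (tray) end to the specimen head, z up. Mounted, the holder's x, y lie along these. Bare steel plate 150 (x) by 108 mm, 22 thick, locked up to 15 mm either way along x from here. Its blind hole, 17 mm wide, 16 deep, no mark, is mid-plate: y = 0, x from -15 to +15 mm.
- microtome: Cream rotary microtome, fixed, origin on the bench under seat, same axes. On the plate's sides guide ribs 8 mm high, inner faces at y = +-50 mm; the foot drops between them. Specimen head reaches to x = 141 mm, 155-235 mm above the bench; body (270 mm high) from x = 195 mm; tray walls 48 mm high at x = -165 and y = +-130 mm; crank wheel on the -y side at x = 230-390 mm, to y = -265 mm.
- clamp (a joint): Clamp's turn about its upright axis, clockwise from above, rad: 0 open, 2.0 at its stop (handle points along -x of seat, lug over the foot's edge). Starts between 0 and 0.6, stays where left, needs about 3 N at the handle. Lug: 38 mm long, 16 wide, 14-26 mm above the plate, 90 degrees clockwise of the handle; it passes over the foot only when the pin is in its hole.
- clamp_axis (a point): Point on the clamp's upright axis, 46 mm above the base plate's top face, 68 mm to the -y side of seat. The steel hub around it is 24 mm in diameter and reaches 38 mm above the plate.
- clamp_handle (a point): Middle of the black clamp lever, 70 mm out from the clamp axis, 47 mm above the base plate's top face; x points outwards along it. A bar 14 mm in diameter rising gently outwards to a 19 mm ball 88 mm from the axis. It can be pushed round with shut fingers or pinched from above.
- cup: White paper cup, 85 mm high, 76 mm wide, standing on the bench; leave it alone. Origin at its underside.
- brush: Section brush, 170 mm long, lying on the bench; leave it alone.
- cassettes: White rack of specimen cassettes, 75 by 110 mm, 40 mm high, on the bench; leave it alone. Origin at its underside.
There are look-alikes about, which are no part of the job. Leave any orange, pink or red look-alike of the part that bears holder_grip alone.

How it is judged (in metres and radians):
On the way, in this order (a step that is already met when the one before it is completed fails the run):
1. the upright holder's pin tip rests on the base plate in front of the hole's range (18 to 75 mm to the tray side of seat), within 20 mm of the centre line (z of pin_tip in the frame of seat between -0.003 and 0.004 m and x of pin_tip in the frame of seat between -0.075 and -0.018 m and y of pin_tip in the frame of seat between -0.02 and 0.02 m and angle between pin_tip's own z axis and vertical below 0.12 rad and contact force between holder and microtome above 0.5 N), for 0.05 s.
2. the pin has dropped into the hole: the sole is within 3 mm of the plate, blade side to the specimen head, while the clamp is still open (below 0.9 rad) (z of pin_tip in the frame of seat below -0.011 m and angle between pin_tip's own z axis and vertical below 0.05 rad and x of pin_tip in the frame of seat between -0.02 and 0.02 m and y of pin_tip in the frame of seat between -0.005 and 0.005 m and x of foot_edge in the frame of seat above 0 m and angle between the x axis of foot_edge and the x axis of seat, either way round below 0.14 rad and value of joint clamp below 0.9 rad), for 0.2 s.
At the end, for the whole second after the job is handed in: The pin is in the hole with the sole within 3 mm of the base plate, level within 0.05 rad, blade side to the specimen head within 0.14 rad, at rest; the clamp lever is turned to within 0.13 rad of its stop (above 1.87 rad) (z of pin_tip in the frame of seat below -0.011 m and angle between pin_tip's own z axis and vertical below 0.05 rad and x of pin_tip in the frame of seat between -0.02 and 0.02 m and y of pin_tip in the frame of seat between -0.005 and 0.005 m and x of foot_edge in the frame of seat above 0 m and angle between the x axis of foot_edge and the x axis of seat, either way round below 0.14 rad and value of joint clamp above 1.87 rad and linear speed of holder below 0.01 m/s and angular speed of holder below 0.1 rad/s); the robot touches nothing.
It fails at once if the pin is lifted more than 8 mm off the plate over the hole's range (or lowered there from above) instead of sliding in from the front end (x of pin_tip in the frame of seat between -0.016 and 0.03 m and y of pin_tip in the frame of seat between -0.03 and 0.03 m and z of pin_tip in the frame of seat between 0.008 and 0.05 m).
It fails at once if the holder is forced: more than 80 N between it and the microtome (contact force between holder and microtome above 80 N).
It fails at once if the cup, brush or cassette rack is moved more than 30 mm (distance of any of cup, brush, cassettes from where it was at the start of the episode above 0.03 m).
It also fails if it takes over 72 s, if anything falls off the work surface, if the arm or the gripper's body presses on something with over 40 N, if the wrist force passes 120 N, or if a joint passes its speed limit or range.

ROBOT

A 6-joint arm with a two-finger parallel gripper is mounted at the origin on the work surface. World frame = base frame: x ahead of the robot, y to its left, z up, the work surface at z = 0. Lengths are in mm, angles in degrees, forces in N, time in s.
With the tool pointing down it reaches from about 350 to 850 mm from the base axis. Payload 8.1 kg.
Tool frame: the origin (TCP) lies at the very end of the fingers, on their centre line; the grasp point (between the pads) lies r.tcp_to_grasp behind it (r.tcp_to_grasp is the distance from the TCP to the grasp point, in mm); z points along the fingers, y is the line along which they close (so a half turn about z gives the same grasp; the last joint's range is limited). The gripper opens to 85 mm and grips with 20 to 120 N. Pads are 22 mm wide; open, the fingers measure 114 mm over their backs; the gripper's body (76 mm by 85 mm) begins 54 mm behind the grasp point. The pads swing forward as they close: fully open they stand 13 mm farther back than shut.
Start: joints at [-75.195, 7.471, 85.268, -0, 87.261, -4.893], TCP at [202.26, -564.886, 231.292] pointing down, gripper open.
Joint ranges: [-169.43, 169.43], [-51.17, 129.36], [1.28, 143.12], [-76.62, 256.62], [0, 156.53], [-152.29, 152.29]. Speed limits (degrees/s): [136.94, 136.94, 159.86, 180, 180, 180].

INTERFACE

Orientations are given as [roll, pitch, yaw] about the fixed x, y, z axes, in that order (R = Rz(yaw) Ry(pitch) Rx(roll)).
In Python, from bench import r gives the robot as it stands.
- The arm moves only by the shell command python3 -m handwheel 'ROWS' [OPENING] [FORCE]. ROWS is JSON, a list of rows, each a list of 4 numbers: the shift along the tool's x, y, z in m, then the turn about the tool's z in degrees. A call has 1 to 10 rows; each row shifts and turns the commanded pose from where the row before left it, along the tool's axes as they then stand; what a row does not reach is not made up. A row lasts 1/10 s, in which the tool goes at most 50 mm and 8.59 degrees, less where a joint would pass 70% of its speed; a pose out of reach is approached as far as the arm can. A call is refused whole if a number of a shift passes 0.05 or a number of a turn 8.59, either way. A call with a gripper value outside its range is refused whole. OPENING is the finger opening in m, from 0 to 0.0854, set as the call begins (- or left out, the last holds). The fingers move at their own pace and stop on an object; FORCE is the grip in N (left out, the last holds). Time passes only in rows, so rows that do not move let the fingers close. It gives the time, the measured TCP pose, the force, the opening and the grip force at its end, in the units of the state.
- r.sense(): the state, without advancing time (a new reading comes with each control period).
- r.snapshot(name): name is "scene" or "top" or "wrist"; returns the picture (480x640x3 uint8, red, green, blue); there is no depth.
- r.camera_params(name): a dict with "fx", "fy", "cx", "cy" (pixels), "D" ([k1, k2, p1, p2, k3] as OpenCV has them; the pictures are not rectified), "R" (3x3) and "t" (3): a world point X has camera coordinates R X + t; the wrist camera has in their place "mount" (4x4, takes a point from camera to tool coordinates, whose origin is the TCP and whose axes are the flange's). Camera axes: x right, y down, z forward; pixel columns grow to the right and rows downward; lengths in mm; the calibration is good to about 2 mm. A picture is of the moment at which its call begins: read the wrist's pose just before it. camera_params takes no time and is no camera call.
- r.hand_in(): hands the job in; it is judged then, once.
The state is a dict: "time": time; "joint_pos": joint angles; "qd": joint speeds; "joint_efforts": joint torques, N m; "tool_pos": TCP position; "tcp_rot": TCP orientation; "ft_force": force on the tool from outside, world axes, zero at the start; "wrist_torque": the same for the moment, N m; "finger_gap": finger opening in mm; "grip_force": force on a finger pad.
Only numpy, scipy, OpenCV 4.12 (cv2) and the standard library are available. Lean on these libraries where they do the work, as an engineer would, in place of code of your own. Each camera call takes 0.05 s, during which the arm holds its last target. There are 200 camera calls.

## Working session

There is one attempt and no reset: what is moved stays moved. The work goes in short steps, Python scripts to look and compute and a shell command to move; the robot and the scene stay as the last step left them, time stands still between calls to the robot, and variables do not carry over. Pictures are saved under pics/ and viewed, at most 10 in all, crops included, and the job is handed in when it is done.

```bash
mkdir -p pics; ls; python3 - <<'E'
from bench import r
import cv2
s=r.sense();print({k:s[k] for k in('time','tool_pos','tcp_rot','finger_gap')},r.tcp_to_grasp)
for n in('scene','top'):
    cv2.imwrite(f'pics/{n}0.png',r.snapshot(n)[:,:,::-1]);print(n,r.camera_params(n))
print(r.camera_params('wrist'))
E
```

```text
pics
{'time': 0.0, 'tool_pos': array([ 202.10463398, -564.35664085,  230.23619121]), 'tcp_rot': array([-1.79893977e+02, -7.94393353e-03,  1.96967075e+01]), 'finger_gap': 85.15712203997438} 18.700000000000003
scene {'fx': 496.27066847546814, 'fy': 496.27066847546814, 'cx': 315.7790650474927, 'cy': 248.49803392111608, 'D': array([-0.03561018,  0.        ,  0.        ,  0.        ,  0.        ]), 'R': array([[ 0.15218084,  0.98827896, -0.01207036],
       [ 0.61862902, -0.10477028, -0.77866637],
       [-0.77080421,  0.11103103, -0.62732207]]), 't': array([-223.84329289, -263.49596946, 1398.78869208])}
top {'fx': 499.882225498198, 'fy': 499.882225498198, 'cx': 315.88098306337866, 'cy': 240.8114061752507, 'D': array([-0.05908253,  0.        ,  0.        ,  0.        ,  0.        ]), 'R': array([[-0.01604454, -0.99977581, -0.01381702],
       [-0.9986642 ,  0.01670245, -0.04889631],
       [ 0.04911612,  0.01301404, -0.99870829]]), 't': array([ 152.14121106,  546.0543143 , 1130.50977237])}
{'fx': 333.66100357440394, 'fy': 333.66100357440394, 'cx': 322.51649883508685, 'cy': 241.6695228796681, 'D': array([-0.00489593,  0.        ,  0.        ,  0.        ,  0.        ]), 'mount': array([[-4.18971159e-04, -9.47373629e-01, -3.20129711e-01,
         8.23947316e+01],
       [ 9.99999898e-01, -3.43705434e-04, -2.91611960e-04,
         8.27375422e-01],
       [ 1.66235159e-04, -3.20129801e-01,  9.47373677e-01,
        -1.43373705e+02],
       [ 0.00000000e+00,  0.00000000e+00,  0.00000000e+00,
         1.00000000e+00]])}
```

View pics/top0.png

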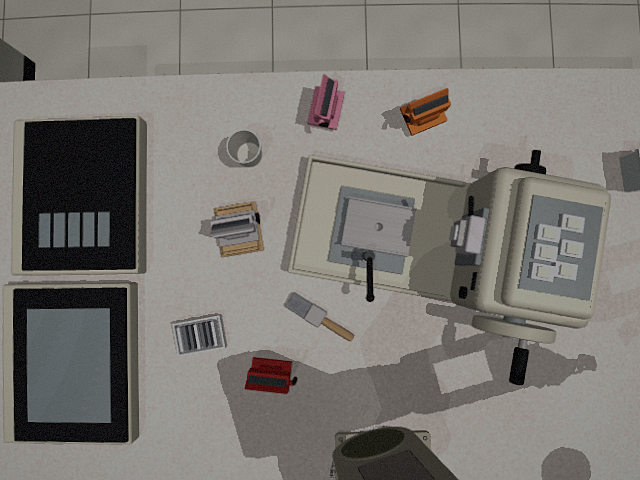

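View pics/scene0.png

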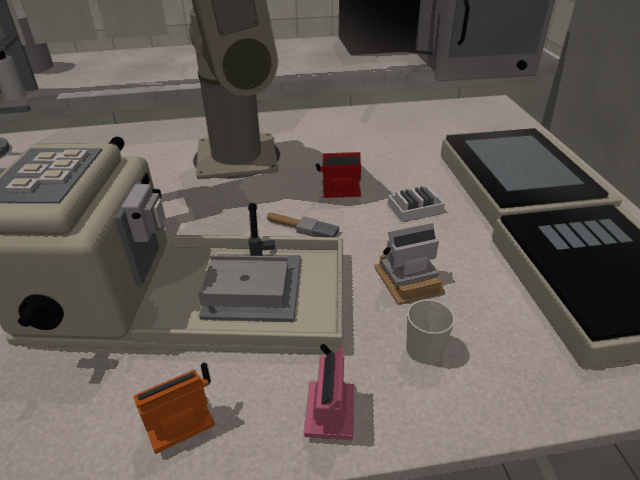

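Top view: the bare-metal holder is in its wooden cradle at (235,227). The look-alikes are pink (326,105), orange (427,110) and red (270,375). The plate is at (378,225) with a dark spot at (379,227), and the clamp handle runs from (370,257) to (370,298). The scene view shows the holder at (412,255). I'll check that choice in close crops.

```bash
python3 - <<'E'
import cv2,numpy as np
t=cv2.imread('pics/top0.png');s=cv2.imread('pics/scene0.png')
a=cv2.resize(t[190:270,195:275],(400,400),interpolation=cv2.INTER_CUBIC)
b=cv2.resize(s[215:305,370:460],(400,400),interpolation=cv2.INTER_CUBIC)
cv2.imwrite('pics/h.png',np.clip(np.hstack([a,b])*1.3,0,255))
E
```

```text
[ WARN:0@0.045] global loadsave.cpp:1063 imwrite_ Unsupported depth image for selected encoder is fallbacked to CV_8U.
```

View pics/h.png

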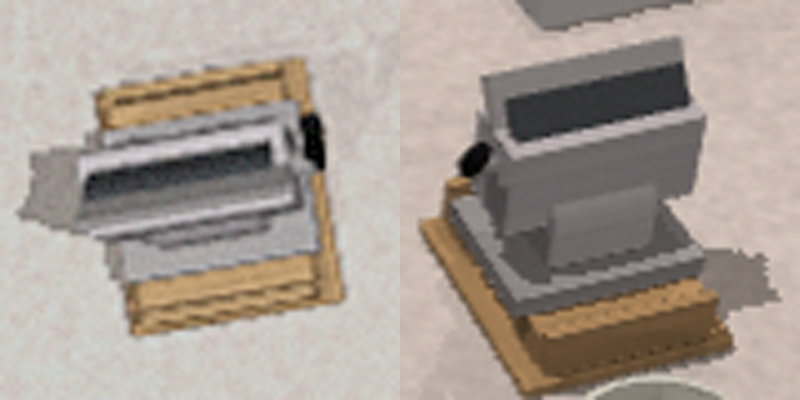

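Left half (top view): grey holder in the wooden cradle, foot corners near crop (125,285), (320,250), (298,100) and (105,135), black lever at the right end (310,140). Right half (scene view): the tall top plate leans away from the scene camera, towards the robot, so the holder's +x is towards the image bottom in the top view and +y goes right. This is the bare-metal one, as described.

```bash
cat > h.py <<'E'
import numpy as np,cv2
from bench import r
from scipy.spatial.transform import Rotation as Ro
def cam(n,s=None):
    p=r.camera_params(n);K=np.array([[p['fx'],0,p['cx']],[0,p['fy'],p['cy']],[0,0,1.]])
    if n=='wrist':
        s=s or r.sense();T=np.eye(4);T[:3,:3]=Ro.from_euler('xyz',s['tcp_rot'],degrees=True).as_matrix();T[:3,3]=s['tool_pos']
        M=np.linalg.inv(T@np.array(p['mount']));return K,p['D'],M[:3,:3],M[:3,3]
    return K,p['D'],np.array(p['R']),np.array(p['t'])
def rays(c,px):
    K,D,R,t=c;u=cv2.undistortPoints(np.array(px,float).reshape(-1,1,2),K,D)[:,0]
    return -R.T@t,np.c_[u,np.ones(len(u))]@R
def onz(c,px,z):
    o,d=rays(c,px);return o+d*((z-o[2])/d[:,2])[:,None]
def proj(c,X):
    K,D,R,t=c;return cv2.projectPoints(np.array(X,float).reshape(-1,1,3),cv2.Rodrigues(R)[0],t,K,D)[0][:,0]
def shot(n,name):
    s=r.sense();im=r.snapshot(n);cv2.imwrite(f'pics/{name}.png',im[:,:,::-1]);return cam(n,s)
E
python3 - <<'E'
from h import *
c=cam('top')
f=np.array([(125,285),(320,250),(298,100),(105,135)])/5+[195,190]
X=onz(c,f,36);print(X,X.mean(0));d=X[1]+X[2]-X[0]-X[3];print('y_h heading',np.degrees(np.arctan2(d[1],d[0])))
print('hole top/scene',onz(c,[(379,227)],52),onz(cam('scene'),[(244.5,278)],52))
print('plate',onz(c,[(345,190),(413,198),(408,255),(342,247)],58))
print('hub,tray',onz(c,[(369,259)],90),onz(c,[(370,298)],105),onz(c,[(312,157),(290,270)],48))
E
```

```text
[[537.04986365 359.48253714  36.        ]
 [551.38449976 270.98714656  36.        ]
 [619.44620154 280.28187255  36.        ]
 [605.16928175 368.18197089  36.        ]] [578.26246167 319.73338179  36.        ]
y_h heading -80.78679536571968
hole top/scene [[574.92979725   2.30151087  52.        ]] [[580.47795812   4.04524381  52.        ]]
plate [[657.87353668  76.32924489  58.        ]
 [637.55051239 -73.76439272  58.        ]
 [511.70906948 -59.44789043  58.        ]
 [531.73610184  85.35213755  58.        ]]
hub,tray [[504.01169213  29.48161734  90.        ]] [[422.06097762  30.4314477  105.        ]] [[735.3690425  148.42744654  48.        ]
 [482.93942564 201.20815154  48.        ]]
```

```bash
python3 -m handwheel '[[0,0,-0.05,0],[0,0,-0.05,0],[0.0354,-0.028,0,0],[0.0354,-0.028,0,0],[0.0354,-0.028,0,0],[0.0354,-0.028,0,0],[0.0354,-0.028,0,0],[0.0354,-0.028,0,0],[0.0354,-0.028,0,0],[0.0354,-0.028,0,0]]'
python3 -m handwheel '[[0.0354,-0.028,0,0],[0.0354,-0.028,0,0],[0.0354,-0.028,0,0],[0.0354,-0.028,0,0],[0.0354,-0.028,0,0],[0.0354,-0.028,0,0],[0.0354,-0.028,0,0],[0,0,0,0],[0,0,0,0]]'
python3 - <<'E'
from h import *
s=r.sense();c=shot('wrist','w1');print(s['time'],s['tool_pos'],s['tcp_rot'],s['ft_force'])
E
```

```text
time: 1.1
tool_pos: [393.9, -256.7, 331.0]
tcp_rot: [-180.0, 0.0, 19.7]
ft_force: [0.4, -0.2, 0.0]
finger_gap: 85.6
grip_force: 0.0
time: 2.0
tool_pos: [560.5, 10.4, 330.3]
tcp_rot: [-180.0, 0.1, 19.8]
ft_force: [-0.5, 0.3, 0.1]
finger_gap: 85.1
grip_force: 0.0
2.0 [560.50136236  10.4211511  330.33903378] [-1.79974910e+02  1.07438557e-01  1.98316775e+01] [-0.49286511  0.31323614  0.06029311]
```

View pics/w1.png

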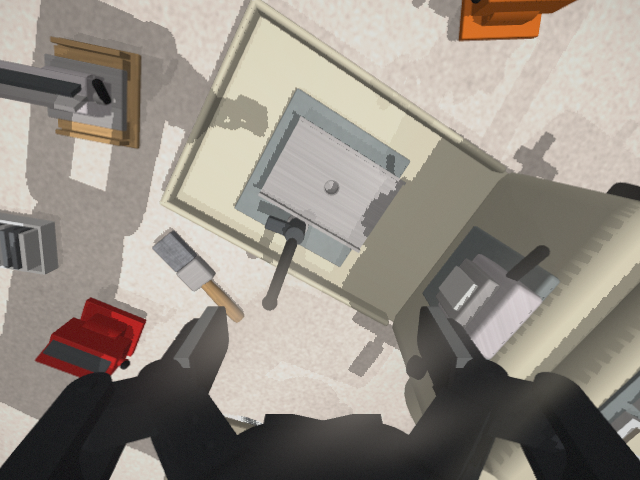

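Wrist view: hole at about (331,187); the plate spans (298,115), (405,178), (358,248), (257,190); clamp hub at (292,231) with its ball at (269,303); lug on the left at (270,222). A closer crop will give me the edges.

```bash
python3 - <<'E'
import cv2,numpy as np
t=cv2.imread('pics/w1.png')[90:310,225:425]
cv2.imwrite('pics/p.png',np.clip(cv2.resize(t,None,fx=2.7,fy=2.7,interpolation=cv2.INTER_CUBIC)*1.2,0,255).astype('uint8'))
E
```

```text
(no output)
```

View pics/p.png

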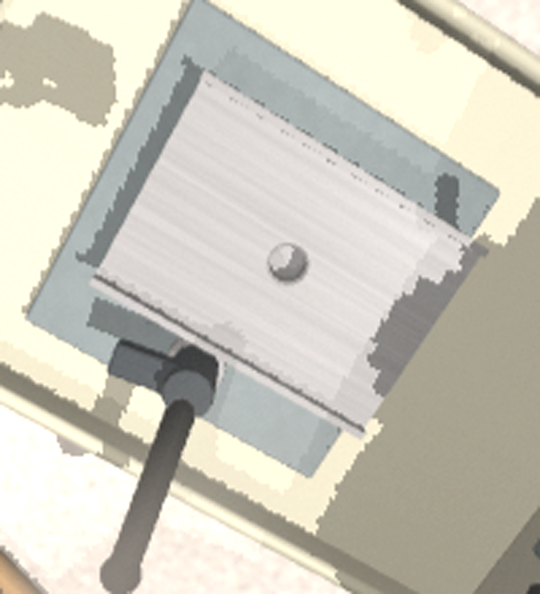

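The hole is at crop (288,262). Rib outer corners are (205,72), (488,248), (362,435) and (92,282). Hub top is at about (188,392), ball at (122,574).

```bash
python3 - <<'E'
from h import *
s=dict(tool_pos=np.array([560.501,10.421,330.339]),tcp_rot=np.array([-179.975,.1074,19.832]))
c=cam('wrist',s);f=lambda p:np.array(p,float)/2.7+[225,90]
h=onz(c,f([(288,262)]),51)[0];print('hole',h)
P=onz(c,f([(205,72),(488,248),(362,435),(92,282)]),60);print(P)
for a,b in((0,1),(3,2),(0,3),(1,2)):
    d=P[b]-P[a];print(np.hypot(*d[:2]),np.degrees(np.arctan2(d[1],d[0])))
print('mean',P.mean(0))
hub=onz(c,f([(188,392)]),90)[0];b=onz(c,f([(122,574)]),103)[0];print(hub,b,np.degrees(np.arctan2(*(b-hub)[1::-1])),np.hypot(*(b-hub)[:2]))
ang=np.radians(-98.5);ex=np.array([np.cos(ang),np.sin(ang)]);ey=np.array([-ex[1],ex[0]])
print('hub rel hole',(hub-h)[:2]@ex,(hub-h)[:2]@ey)
# tray long walls in w1, outer top z=48
T=onz(c,[(258,3),(500,172),(165,200),(390,322)],48);
for a,b in((0,1),(2,3)):
    d=T[b]-T[a];print('tray',T[a],np.degrees(np.arctan2(d[1],d[0])))
print('holder predicted top/wrist?',proj(c,[578,320,81]))
E
```

```text
hole [576.03478593   3.05169263  51.        ]
[[642.02152439  65.8033026   60.        ]
 [614.3838783  -79.99839428  60.        ]
 [510.16920774 -59.71524294  60.        ]
 [537.94640429  85.90825897  60.        ]]
148.3980265932719 -100.73343474919248
148.2490369434013 -100.79925130621963
105.9992447864121 169.0664297666053
106.17016430147255 168.98629472300635
mean [576.13025368   2.99948109  60.        ]
[512.15633443  28.09912349  90.        ] [422.00336881  29.45688466 103.        ] 179.1371542467439 90.16318941400446
hub rel hole -15.330470156420883 -66.87904787128633
tray [736.17033581 147.53048389  48.        ] -101.85483238999582
tray [486.8171118  199.90083668  48.        ] -101.11354241941946
holder predicted top/wrist? [[58.10718777 90.88515616]]
```

Hole at (576,3), mid-plate, with the seat's x heading −100.9°. The clamp axis puts the hole at seat x ≈ +12.5 and the clamp at about 0.25 rad. Next I go over the holder, descend and turn to yaw 99.

```bash
python3 -m handwheel '[[0.0174,-0.0407,0,0],[0.0174,-0.0407,0,0],[0.0174,-0.0407,0,0],[0.0174,-0.0407,0,0],[0.0174,-0.0407,0,0],[0.0174,-0.0407,0,0],[0.0174,-0.0407,0,0]]' >/dev/null
python3 -m handwheel '[[0,0,0.01,-7.94],[0,0,0.01,-7.94],[0,0,0.01,-7.94],[0,0,0.01,-7.94],[0,0,0.01,-7.94],[0,0,0.01,-7.94],[0,0,0.01,-7.94],[0,0,0.01,-7.94],[0,0,0.01,-7.94],[0,0,0.01,-7.94]]'
python3 -m handwheel '[[0,0,0,0],[0,0,0,0]]'
python3 - <<'E'
from h import *
s=r.sense();c=shot('wrist','w2');print(s['time'],s['tool_pos'],s['tcp_rot'])
im=cv2.imread('pics/w2.png');cv2.imwrite('pics/w2c.png',np.clip(im*1.3,0,255).astype('uint8'))
# predicted foot-top corners & block-top corners
a=np.radians(189.2);R=np.array([[np.cos(a),-np.sin(a)],[np.sin(a),np.cos(a)]])
for hx,hy,z in((35,45,38),(18,45,102)):
    X=[np.r_[[578.3,319.7]+R@[sx*hx,sy*hy],z] for sx,sy in((1,1),(1,-1),(-1,-1),(-1,1))];print(z,proj(c,X).round())
E
```

```text
time: 3.75
tool_pos: [579.8, 316.7, 231.2]
tcp_rot: [180.0, 0.0, 99.3]
ft_force: [-0.5, -0.3, -0.7]
finger_gap: 85.4
grip_force: 0.0
time: 3.95
tool_pos: [579.5, 317.4, 231.6]
tcp_rot: [-180.0, 0.0, 98.8]
ft_force: [0.3, -0.0, -0.3]
finger_gap: 85.8
grip_force: 0.0
3.95 [579.5253802  317.44944121 231.56759117] [-1.79987123e+02  1.35893154e-02  9.87664606e+01]
38 [[289. 251.]
 [286. 166.]
 [357. 165.]
 [355. 251.]]
102 [[302. 276.]
 [299. 174.]
 [343. 173.]
 [342. 275.]]
```

View pics/w2c.png

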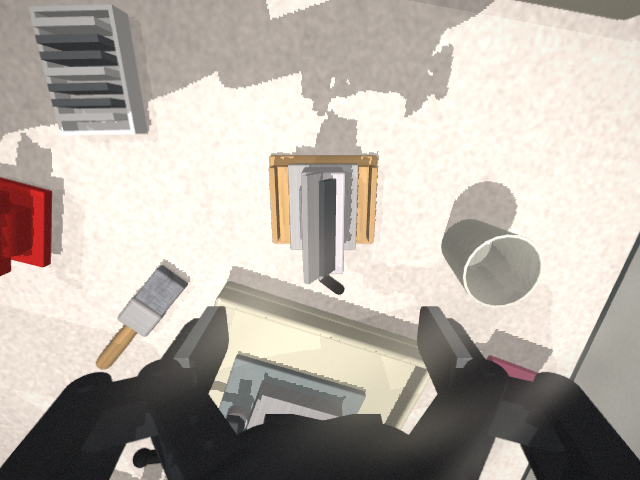

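The prediction matches within a pixel: foot seen at (289,250)-(356,165), block's right edge at column 343. The cup (500,265) and brush (150,310) are clear of the fingers. Descend and grip.

```bash
python3 -m handwheel '[[0.0025,-0.0008,0.04,-0.4],[0,0,0.04,0],[0,0,0.04,0],[0,0,0.03,0],[0,0,0.0175,0],[0,0,0,0],[0,0,0,0]]'
python3 -m handwheel '[[0,0,0,0],[0,0,0,0],[0,0,0,0],[0,0,0,0],[0,0,0,0],[0,0,0,0],[0,0,0,0],[0,0,0,0]]' 0 70
```

```text
time: 4.7
tool_pos: [579.1, 321.4, 65.5]
tcp_rot: [179.9, -0.0, 99.4]
ft_force: [-0.2, 0.4, 0.7]
finger_gap: 85.0
grip_force: 0.0
time: 5.5
tool_pos: [579.0, 321.5, 65.2]
tcp_rot: [179.9, -0.0, 99.5]
ft_force: [0.8, -0.6, 6.7]
finger_gap: 35.4
grip_force: 70.5
```

```bash
python3 -m handwheel '[[0,0,-0.01,0],[0,0,-0.03,0],[0,0,-0.04,0],[0,0,-0.04,0],[0,0,-0.045,0],[0,0,0,0]]'
python3 -m handwheel '[[-0.0439,-0.0065,0,0],[-0.0439,-0.0065,0,0],[-0.0439,-0.0065,0,0],[-0.0439,-0.0065,0,0],[-0.0439,-0.0065,0,0],[-0.0439,-0.0065,0,0]]' >/dev/null
python3 -m handwheel '[[0,0,0,-7.73],[0,0,0,-7.73],[0,0,0,-7.73],[0,0,0,-7.73],[0,0,0,-7.73],[0,0,0,-7.73],[0,0,0,-7.73],[0,0,0,-7.73],[0,0,0,-7.73],[0,0,0,0]]'
python3 -m handwheel '[[0,0,0,0],[0,0,0,0]]'
python3 - <<'E'
from h import *
s=r.sense();c=shot('wrist','w3');print(s['time'],s['tool_pos'],s['tcp_rot'],s['ft_force'],s['wrist_torque'])
im=cv2.imread('pics/w3.png')[100:460,180:500];cv2.imwrite('pics/w3c.png',np.clip(cv2.resize(im,None,fx=1.6,fy=1.6)*1.3,0,255).astype('uint8'))
E
```

```text
time: 6.1
tool_pos: [581.0, 322.6, 237.6]
tcp_rot: [179.3, -0.2, 99.5]
ft_force: [1.0, 1.4, -3.0]
finger_gap: 35.4
grip_force: 71.8
time: 7.7
tool_pos: [581.9, 54.9, 226.7]
tcp_rot: [-180.0, -0.2, 169.2]
ft_force: [0.0, 0.0, -5.6]
finger_gap: 35.2
grip_force: 72.6
time: 7.9
tool_pos: [582.6, 54.9, 228.0]
tcp_rot: [-180.0, -0.1, 168.9]
ft_force: [-0.2, -0.1, -7.0]
finger_gap: 35.4
grip_force: 72.6
7.9 [582.64982873  54.91147053 228.03005068] [-1.79983940e+02 -7.03479407e-02  1.68887421e+02] [-0.23865395 -0.07134315 -7.00491281] [0.02142287 0.01531755 0.02564547]
```

View pics/w3c.png

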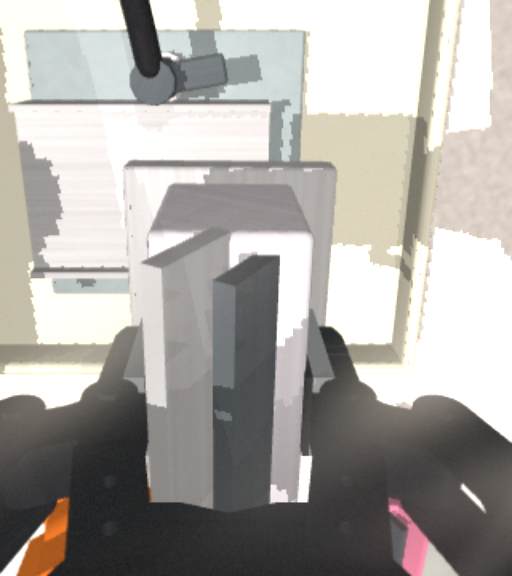

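The holder is held level: foot's near top edge at crop row 165 (columns 127–335), block top edge at crop row 233. Plate and clamp are clear beyond it. I'll work out its offset in the hand.

```bash
python3 - <<'E'
from h import *
s=dict(tool_pos=np.array([582.65,54.91,228.03]),tcp_rot=np.array([-179.984,-.07,168.887]))
c=cam('wrist',s);f=lambda p:np.array(p,float)/1.6+[180,100]
R=Ro.from_euler('xyz',s['tcp_rot'],degrees=True).as_matrix()
t=lambda X:(X-s['tool_pos'])@R
z=s['tool_pos'][2]
print(t(onz(c,f([(127,166),(335,166)]),z-27)));print(t(onz(c,f([(150,234),(308,234)]),z+37)))
E
```

```text
[[ 45.1866622  -33.488581    27.06457893]
 [ 45.16298545  34.01647539  27.04569904]]
[[ 44.34787021 -17.1939262  -36.94104643]
 [ 44.33724241  16.20498752 -36.95038615]]
```

```bash
python3 -m handwheel '[[-0.0028,0,0.03,-0.2],[0,0,0.035,0],[0,0,0.03,0],[0,0,0.015,0],[0,0,0.005,0],[0,0,0,0],[0,0,0,0],[0,0,0,0]]'
python3 -m handwheel '[[0,0,0.001,0],[0,0,0.001,0],[0,0,0,0],[0,0,0,0]]'
```

```text
time: 8.75
tool_pos: [587.3, 54.4, 116.0]
tcp_rot: [180.0, 0.2, 169.3]
ft_force: [0.0, 0.2, -5.9]
finger_gap: 35.3
grip_force: 72.3
time: 9.15
tool_pos: [585.8, 54.4, 111.8]
tcp_rot: [-180.0, -0.0, 169.3]
ft_force: [-0.9, 0.1, -5.6]
finger_gap: 35.0
grip_force: 72.3
```

```bash
python3 -m handwheel '[[0,0,0.0015,0],[0,0,0.0015,0],[0,0,0.001,0],[0,0,0,0],[0,0,0,0]]'
python3 -m handwheel '[[0,0,0.001,0],[0,0,0.001,0],[0,0,0,0],[0,0,0,0]]'
python3 -m handwheel '[[0,0,0.001,0],[0,0,0,0],[0,0,0,0]]'
```

```text
time: 9.65
tool_pos: [585.8, 54.4, 107.7]
tcp_rot: [-180.0, -0.0, 169.3]
ft_force: [0.4, -0.3, -5.7]
finger_gap: 35.3
grip_force: 72.3
time: 10.05
tool_pos: [585.8, 54.4, 105.7]
tcp_rot: [-180.0, -0.0, 169.3]
ft_force: [0.2, 0.7, -6.2]
finger_gap: 35.6
grip_force: 72.3
time: 10.35
tool_pos: [586.1, 54.4, 105.2]
tcp_rot: [180.0, 0.0, 169.3]
ft_force: [-1.0, 1.2, -2.9]
finger_gap: 35.1
grip_force: 72.9
```

```bash
python3 -m handwheel '[[0,0,0.0005,0],[0,0,0,0],[0,0,0,0]]'
python3 -m handwheel '[[0,-0.003,0,0],[0,-0.003,0,0],[0,-0.003,0,0],[0,0,0,0],[0,0,0,0]]'
```

```text
time: 10.65
tool_pos: [586.2, 54.4, 105.1]
tcp_rot: [180.0, 0.1, 169.3]
ft_force: [-2.4, -0.3, 4.1]
finger_gap: 34.8
grip_force: 73.5
time: 11.15
tool_pos: [585.0, 45.9, 105.1]
tcp_rot: [179.9, 0.1, 169.3]
ft_force: [0.6, 5.2, 4.5]
finger_gap: 35.2
grip_force: 73.6
```

```bash
python3 -m handwheel '[[0,-0.004,0,0],[0,-0.004,0,0],[0,-0.004,0,0],[0,-0.004,0,0],[0,-0.004,0,0],[0,-0.004,0,0],[0,-0.004,0,0],[0,-0.003,0,0],[0,0,0,0],[0,0,0,0]]'
python3 -m handwheel '[[0,-0.002,0,0],[0,-0.002,0,0],[0,0,0,0]]'
python3 -m handwheel '[[0,-0.001,0,0],[0,-0.001,0,0],[0,0,0,0]]'
```

```text
time: 12.15
tool_pos: [579.1, 15.2, 105.0]
tcp_rot: [180.0, 0.1, 169.3]
ft_force: [1.1, 3.9, 6.3]
finger_gap: 35.0
grip_force: 74.0
time: 12.45
tool_pos: [578.3, 11.5, 105.0]
tcp_rot: [179.9, 0.1, 169.3]
ft_force: [0.9, 5.4, 6.2]
finger_gap: 34.8
grip_force: 73.8
time: 12.75
tool_pos: [577.9, 9.5, 104.8]
tcp_rot: [180.0, 0.1, 169.3]
ft_force: [1.1, 5.6, 4.3]
finger_gap: 35.0
grip_force: 73.8
```

```bash
for i in 1; do python3 -m handwheel '[[0,-0.001,0,0],[0,-0.001,0,0],[0,0,0,0]]'; python3 -m handwheel '[[0,-0.001,0,0],[0,-0.001,0,0],[0,0,0,0]]'; python3 -m handwheel '[[0,-0.001,0,0],[0,0,0,0]]'; done
```

```text
time: 13.05
tool_pos: [575.8, 6.5, 103.0]
tcp_rot: [-179.9, -0.1, 169.3]
ft_force: [1.3, -1.7, -4.0]
finger_gap: 35.0
grip_force: 72.8
time: 13.35
tool_pos: [575.6, 4.9, 103.3]
tcp_rot: [-180.0, -0.1, 169.3]
ft_force: [-0.3, 0.1, -6.7]
finger_gap: 34.8
grip_force: 72.6
time: 13.55
tool_pos: [576.1, 4.1, 104.1]
tcp_rot: [-180.0, -0.0, 169.3]
ft_force: [0.2, 0.1, -5.6]
finger_gap: 35.2
grip_force: 72.6
```

The pin is over the hole: the plate contact has gone. Lower gently.

```bash
python3 -m handwheel '[[0,0,0.001,0],[0,0,0.001,0],[0,0,0,0],[0,0,0,0]]'; python3 -m handwheel '[[0,0,0.001,0],[0,0,0.001,0],[0,0,0,0],[0,0,0,0]]'
```

```text
time: 13.95
tool_pos: [576.3, 4.3, 102.2]
tcp_rot: [-180.0, -0.0, 169.3]
ft_force: [-0.1, -0.5, -6.1]
finger_gap: 35.4
grip_force: 72.6
time: 14.35
tool_pos: [576.3, 4.3, 100.2]
tcp_rot: [-180.0, -0.0, 169.3]
ft_force: [-1.3, 0.5, -6.5]
finger_gap: 35.5
grip_force: 72.6
```

```bash
python3 -m handwheel '[[0,0,0.0015,0],[0,0,0.0015,0],[0,0,0.0015,0],[0,0,0.0015,0],[0,0,0.0015,0],[0,0,0,0],[0,0,0,0]]'; python3 -m handwheel '[[0,0,0.0007,0],[0,0,0.0007,0],[0,0,0,0],[0,0,0,0]]'
```

```text
time: 15.05
tool_pos: [576.3, 4.3, 92.7]
tcp_rot: [-180.0, -0.0, 169.3]
ft_force: [-0.3, 0.0, -6.2]
finger_gap: 35.3
grip_force: 72.6
time: 15.45
tool_pos: [576.3, 4.3, 91.4]
tcp_rot: [-180.0, -0.0, 169.3]
ft_force: [0.3, -1.2, -6.7]
finger_gap: 35.3
grip_force: 72.6
```

```bash
python3 -m handwheel '[[0,0,0.0005,0],[0,0,0,0],[0,0,0,0]]'; python3 -m handwheel '[[0,0,0,0],[0,0,0,0],[0,0,0,0],[0,0,0,0],[0,0,0,0],[0,0,0,0]]' 0.0854;  python3 -m handwheel '[[0,0,-0.01,0],[0,0,-0.03,0],[0,0,-0.04,0],[0,0,-0.04,0],[0,0,0,0],[0,0,0,0]]'
python3 - <<'E'
from h import *
s=r.sense();c=shot('wrist','w4');print(s['time'],s['tool_pos'],s['tcp_rot'])
im=cv2.imread('pics/w4.png');cv2.imwrite('pics/w4c.png',np.clip(im*1.3,0,255).astype('uint8'))
E
```

```text
time: 15.75
tool_pos: [576.4, 4.3, 91.2]
tcp_rot: [180.0, 0.0, 169.3]
ft_force: [-2.1, 0.4, -2.6]
finger_gap: 35.2
grip_force: 72.9
time: 16.35
tool_pos: [576.4, 4.3, 90.9]
tcp_rot: [180.0, 0.0, 169.3]
ft_force: [-0.3, 0.9, -0.2]
finger_gap: 85.2
grip_force: 0.0
time: 16.95
tool_pos: [577.5, 4.2, 213.4]
tcp_rot: [180.0, 0.2, 169.3]
ft_force: [0.1, -0.4, -0.4]
finger_gap: 85.7
grip_force: 0.0
16.95 [577.48133295   4.19957171 213.35184829] [179.97474208   0.2330814  169.27142886]
```

View pics/w4c.png

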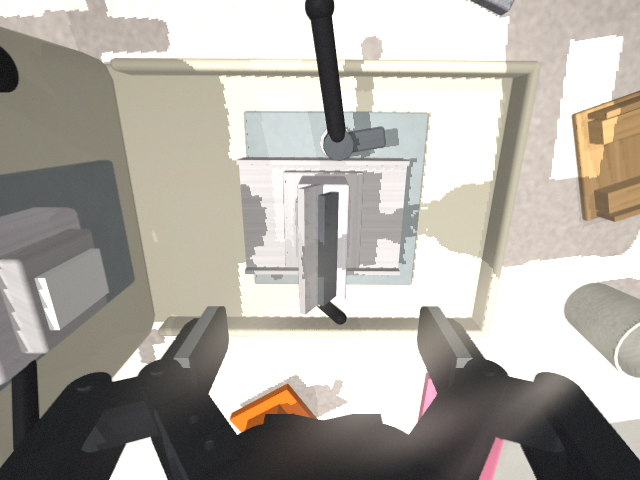

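The holder is seated: foot square between the ribs around (322,222), blade side towards the head. The clamp handle stands from (338,145) to (320,8), the lug points to the tray end, and brush and cup are clear. Now the push rows for the clamp.

```bash
python3 - <<'E'
import numpy as np
A=np.array([511.8,28.2]);u=lambda a:np.array([np.cos(np.radians(a)),np.sin(np.radians(a))])
P=[np.array([577.5,4.2]),A+70*u(179)+32*u(269)]+[A+70*u(t)+18*u(t+90) for t in range(174,78,-10)]+[A+70*u(79)+18*u(169),A+70*u(79)+14*u(169)]
tx,ty=u(169.3),u(79.3)
for a,b in zip(P,P[1:]):print(b.round(),((b-a)@tx).round(1),((b-a)@ty).round(1))
E
```

```text
[441.  -3.] 132.6 -32.0
[440.  18.] 4.7 19.7
[440.  30.] 3.1 12.2
[441.  43.] 0.9 12.6
[445.  55.] -1.3 12.5
[450.  66.] -3.4 12.1
[458.  76.] -5.5 11.3
[467.  85.] -7.4 10.2
[477.  92.] -9.0 8.8
[489.  97.] -10.4 7.1
[501. 100.] -11.5 5.1
[507. 100.] -6.0 1.8
[511. 100.] -4.0 -0.0
```

```bash
python3 -m handwheel '[[0.0332,-0.008,0,0],[0.0332,-0.008,0,0],[0.0332,-0.008,0,0],[0.033,-0.008,0,0],[0,0,0,0],[0,0,0,0],[0,0,0,0]]' 0 20
python3 -m handwheel '[[0,0,0.03,0],[0,0,0.035,0],[0,0,0.035,0],[0,0,0.027,0],[0,0,0,0],[0,0,0,0]]'
```

```text
time: 17.7
tool_pos: [440.4, -2.5, 210.5]
tcp_rot: [180.0, -0.0, 169.3]
ft_force: [0.2, -0.2, -0.0]
finger_gap: -0.6
grip_force: 0.0
time: 18.3
tool_pos: [440.3, -2.4, 83.9]
tcp_rot: [-180.0, -0.1, 169.3]
ft_force: [0.4, 0.0, 1.4]
finger_gap: -0.1
grip_force: 0.0
```

```bash
python3 -m handwheel '[[0.0024,0.0099,0,0],[0.0023,0.0098,0,0],[0.0015,0.0061,0,0],[0.0016,0.0061,0,0],[0.0004,0.0063,0,0],[0.0005,0.0063,0,0],[-0.0006,0.0063,0,0],[-0.0007,0.0062,0,0]]'
python3 -m handwheel '[[-0.0017,0.006,0,0],[-0.0017,0.0061,0,0],[-0.0027,0.0056,0,0],[-0.0028,0.0057,0,0],[-0.0037,0.0051,0,0],[-0.0037,0.0051,0,0],[-0.0045,0.0044,0,0],[-0.0045,0.0044,0,0]]'
python3 -m handwheel '[[-0.0052,0.0036,0,0],[-0.0052,0.0035,0,0],[-0.0057,0.0026,0,0],[-0.0058,0.0025,0,0],[0,0,0,0],[0,0,0,0]]'
```

```text
time: 19.1
tool_pos: [443.2, 55.4, 83.7]
tcp_rot: [-180.0, -0.0, 169.3]
ft_force: [0.3, -3.5, 0.2]
finger_gap: -0.0
grip_force: 1.5
time: 19.9
tool_pos: [476.4, 92.2, 83.7]
tcp_rot: [-180.0, -0.0, 169.3]
ft_force: [-2.0, -2.8, -0.1]
finger_gap: -0.2
grip_force: 1.5
time: 20.5
tool_pos: [500.7, 100.0, 84.3]
tcp_rot: [180.0, 0.1, 169.3]
ft_force: [0.4, 0.1, -0.2]
finger_gap: -0.1
grip_force: 0.0
```

```bash
python3 -m handwheel '[[-0.003,0.0009,0,0],[-0.003,0.0009,0,0],[0,0,0,0]]'
python3 -m handwheel '[[-0.002,0,0,0],[-0.002,0,0,0],[0,0,0,0]]'
```

```text
time: 20.8
tool_pos: [506.5, 100.4, 84.0]
tcp_rot: [180.0, 0.0, 169.3]
ft_force: [-0.2, 0.3, -0.1]
finger_gap: 0.1
grip_force: 0.4
time: 21.1
tool_pos: [507.2, 100.4, 83.6]
tcp_rot: [-180.0, -0.4, 169.3]
ft_force: [-18.8, 1.7, 12.9]
finger_gap: -0.0
grip_force: 9.5
```

The stop is felt (19 N). Back off, rise and check.

```bash
python3 -m handwheel '[[0.01,0,0,0],[0.02,0,0,0],[0,0,-0.04,0],[0,0,-0.05,0],[0,0,-0.05,0],[0.02,-0.02,-0.02,0],[0,-0.04,0,0],[0,-0.04,0,0],[0,0,0,0],[0,0,0,0]]'
python3 - <<'E'
from h import *
s=r.sense();c=shot('wrist','w5');print(s['time'],s['tool_pos'],s['ft_force'])
a=np.radians(79.1);print('expected ball/hub px',proj(c,[[511.8+88*np.cos(a),28.2+88*np.sin(a),103],[511.8,28.2,90]]))
im=cv2.imread('pics/w5.png');cv2.imwrite('pics/w5c.png',np.clip(im*1.3,0,255).astype('uint8'))
E
```

```text
time: 22.1
tool_pos: [442.7, 10.1, 244.3]
tcp_rot: [180.0, 0.1, 169.1]
ft_force: [-0.0, -0.4, 1.1]
finger_gap: -0.1
grip_force: 0.0
22.1 [442.67438538  10.09823758 244.29045062] [-0.0369326  -0.44838847  1.06556068]
expected ball/hub px [[448.33844845 291.61284504]
 [354.44624891 285.54731497]]
```

View pics/w5c.png

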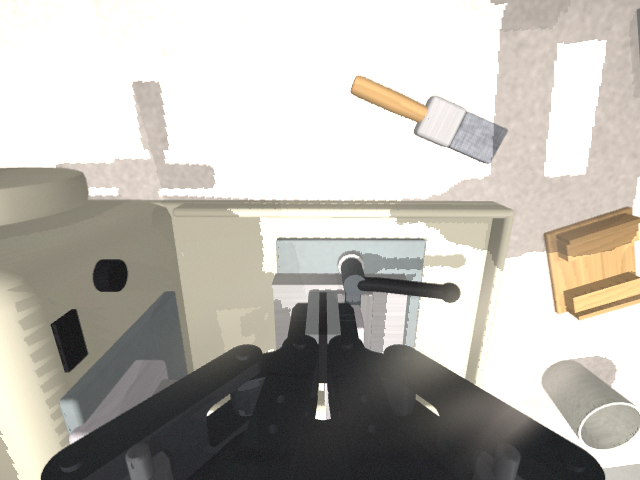

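The handle runs from (362,286) to its ball at (452,292); the stop predicts (448,292). The lug lies over the foot edge, and the tool is clear of everything.

```bash
python3 -c "
from bench import r
print(r.hand_in())"
```

```text
the job is handed in; nothing more can be done
None
```

The job is handed in at about 22 s of the 72 s allowed: the holder slid along the plate and dropped into its hole, the clamp lever is at its stop with the lug over the foot, and the gripper is clear with the cup, brush and rack untouched; the hand-in call returned no verdict.

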